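Roll the water filter key-up and load it in its spring dock

TASK

Roll the white filter cartridge along the rubber mat, without lifting it, until the little key on its neck stands straight up, and let go so that it lies still there. Then pick it up and load it into the sloping dock: push its plain end against the sprung plate, lower it past the steel lip into the two V-cradles, and let the spring hold the nub at its other end under the lip, with the key standing straight out from the slope. Do not disturb the creamer, cup stack, bottle or mug.

Things in the scene. Friction and masses are not known exactly. Their poses are not given: they have to be found in the camera images.
- cart_center (a point): centre of the loose filter cartridge's barrel, a hard white cylinder 44 mm in diameter and 120 mm long, 0.2 kg, lying on the mat across the rolling direction (centre 26 mm above the counter) with its key 65 to 180 degrees from up, either way. Own z: along the axis from the plain end (-60 mm) to the neck (+60 mm); own x: the way the key points. Rolls 22 mm per radian; stops when left.
- key_tip (a point): outer end of the key, a black block 7 mm wide and 18 mm long on the cartridge's neck, reaching 20 mm from the axis (less than the barrel's radius, so it never touches the mat); 72 mm from the barrel's centre along the axis.
- nub_tip (a point): centre of the cartridge's necked end face, on its axis, 104 mm from the barrel's centre. Past the barrel come a grey neck (24 mm diameter, own z = 60 to 84 mm) and the nub (16 mm diameter, own z = 84 to 104 mm).
- mat_center (a point): centre of the top of the fixed black rubber mat, 320 mm (own x, the rolling direction) by 200 mm (own y), 4 mm thick, lying on the counter. Own z is up.
- dock_seat (a point): where the barrel's centre lies when the cartridge is home in the fixed dock, 85 mm above the counter. Own z: outward normal of the slope, leaning 30 degrees from vertical back towards the robot; own x: up the slope; own y: level, along the dock. Home, the cartridge has its plain end to +y, nub to -y, key to +z. Between the cradles it is open down to a plate at z = -45 mm (x within 50 mm).
- cradle (a point): middle of the dock's cradle on the nub side, in the dock seat's axes at (0, -41, -22) mm; its twin is at y = +41 mm. Both are grey Vs open to +z, 16 mm long in y, up to z = -1 mm, x within 31 mm.
- lip (a point): middle of the edge of the dock's steel lip, at (0, -95, 12) mm in the dock seat's axes. The lip is 30 mm wide, 4 mm thick (z = 10 to 14 mm) and covers y = -113 to -95 mm; the nub goes under it. The wall that carries it has its face at y = -105 mm.
- plate_face (a point): centre of the face of the sprung steel plate at the dock's +y end, 36 mm wide and 40 mm high (z = -20 to 20 mm of the dock seat). It faces -y; unpressed, the face is at y = 52 mm. The wall behind the spring stands at y = 105 to 115 mm, up to z = 20 mm.
- plunger (a joint): travel of the sprung plate in m: 0 free, up to 0.030 pressed (towards +y of the dock seat). Pushing back 2 N at the start plus 0.35 N per mm. A cartridge that is home presses it 7 to 8 mm; for the nub to clear the lip it must be pressed at least 17 mm.
- creamer_center (a point): half-way up a steel creamer cup, 56 mm in diameter and 75 mm high, loose, standing on the mat beyond the cartridge (towards +x of the mat). Must not be disturbed.
- cups_center (a point): half-way up a stack of white paper cups, 79 mm in diameter and 135 mm high, loose, on the counter. Must not be disturbed.
- syrup_center (a point): half-way up an amber glass bottle with a black cap, 68 mm in diameter and 190 mm high, loose, on the counter. Must not be disturbed.
- mug_center (a point): half-way up a white mug with a handle, 80 mm in diameter and 95 mm high, loose, on the counter. Must not be disturbed.
Things that resemble listed ones, but are neither listed nor needed, are in the scene too. What is meant by the part that bears cart_center is not blue, purple or turquoise, and is the larger of those in its own colour.

How it is judged:
By the outcome, as a careful person would: the job done as asked, in the order asked, and still so for the second after the job is handed in, with the robot touching nothing.
It also fails if it takes over 48 s, if anything falls off the work surface, if the arm or the gripper's body presses on something with over 40 N, if the wrist force passes 120 N, or if a joint passes its speed limit or range.

ROBOT

A 6-joint arm with a two-finger parallel gripper is mounted at the origin on the work surface. World frame = base frame: x ahead of the robot, y to its left, z up, the work surface at z = 0. Lengths are in m, angles in rad, forces in N, time in s.
With the tool pointing down it reaches from about 0.275 to 0.825 m from the base axis. Payload 4.9 kg.
Tool frame: the origin (TCP) lies midway between the tips of the shut fingers; the grasp point (between the pads) lies 19 mm behind it (grip_point_offset is the distance from the TCP to the grasp point, in m); z points along the fingers, y is the line along which they close (so a half turn about z gives the same grasp; the last joint's range is limited). The gripper opens to 85 mm and grips with 20 to 120 N. Pads are 22 mm wide; open, the fingers measure 114 mm over their backs; the gripper's body (76 mm by 85 mm) begins 54 mm behind the grasp point. The pads swing forward as they close: fully open they stand 13 mm farther back than shut.
Start: joints at [1.176, 0.326, -0.193, 1.052, 0, 1.437], TCP at [0.142, 0.531, 0.231] pointing down, gripper open.
Joint ranges: [-2.65, 2.65], [-0.97, 1.79], [-1.3, 1.35], [-1.93, 2.1], [-1.47, 1.37], [-3.14, 3.14]. Speed limits (rad/s): [2.57, 2.57, 3.14, 3.14, 3.14, 3.14].

INTERFACE

Orientations are given as a 3x3 rotation matrix whose columns are the frame's x, y, z axes.
In Python, from cell import observe, read_camera, camera_info, job_done, grip_point_offset gives the robot as it stands.
- The arm moves only by the shell command python3 -m creep 'ROWS'. ROWS is JSON, a list that holds one entry, the list of rows, each a list of 7 numbers: the shift along the world's x, y, z in m, then the turn, a rotation vector about the world's x, y, z in degrees, then the finger opening in m, from 0 to 0.0854. In form: [[[tx, ty, tz, ax, ay, az, fingers], ...]]. A call has 1 to 5 rows; each row shifts and turns the commanded pose from where the row before left it; what a row does not reach is not made up. A row lasts 1/10 s, in which the tool goes at most 50 mm and 8.59 degrees, less where a joint would pass 70% of its speed; a pose out of reach is approached as far as the arm can. A call is refused whole if a number of a shift passes 0.05 or a number of a turn 8.59, either way. A call with a gripper value outside its range is refused whole. The fingers move at their own pace and stop on an object; the grip force is fixed at half the most. Time passes only in rows, so rows that do not move let the fingers close. It gives the time, the measured TCP pose, the force, the opening and the grip force at its end, in the units of the state.
- observe(): the state, without advancing time (a new reading comes with each control period).
- read_camera(name): name is "scene" or "top" or "wrist"; returns (picture, depth): 400x640x3 uint8, blue, green, red; 400x640 float32, m along the optical axis (not along the pixel's ray), 0 where there is no reading.
- camera_info(name): a dict with "intrinsics" (3x3 intrinsics, pixels), "rvec" (rotation vector, rad) and "tvec" (3), from world to camera coordinates, as OpenCV has them; the wrist camera has in their place "T_tool_cam" (4x4, takes a point from camera to tool coordinates, whose origin is the TCP and whose axes are the flange's). Camera axes: x right, y down, z forward; pixel columns grow to the right and rows downward; lengths in m; the calibration is good to about 2 mm. The wrist camera is an equidistant fisheye: a pixel r from the principal point sees the ray r / f radians off the axis. A picture is of the moment at which its call begins: read the wrist's pose just before it. camera_info takes no time and is no camera call.
- job_done(): hands the job in; it is judged then, once.
The state is a dict: "time_s": time; "qpos": joint angles; "qvel": joint speeds; "joint_torque": joint torques, N m; "ee_pos": TCP position; "eef_rot": TCP orientation; "contact_force": force on the tool from outside, world axes, zero at the start; "wrist_torque": the same for the moment, N m; "opening": finger opening in m; "gripper_force": force on a finger pad.
Only numpy, scipy, OpenCV 4.12 (cv2) and the standard library are available. Lean on these libraries where they do the work, as an engineer would, in place of code of your own. Each camera call takes 0.05 s, during which the arm holds its last target. There are 200 camera calls.

## Working session

There is one attempt and no reset: what is moved stays moved. The work goes in short steps, Python scripts to look and compute and a shell command to move; the robot and the scene stay as the last step left them, time stands still between calls to the robot, and variables do not carry over. Pictures are saved under pics/ and viewed, at most 13 in all, crops included, and the job is handed in when it is done.

```bash
ls; mkdir -p pics; cat > h.py <<'E'
import numpy as np, cv2
from cell import *
def cam(n):
    i=camera_info(n); K=np.array(i["intrinsics"]); R=cv2.Rodrigues(np.array(i["rvec"],float))[0]; return K,R,np.array(i["tvec"],float).ravel()
def cloud(n,d):
    K,R,t=cam(n); v,u=np.mgrid[:d.shape[0],:d.shape[1]]
    P=np.stack([(u-K[0,2])/K[0,0]*d,(v-K[1,2])/K[1,1]*d,d],-1)
    W=(P-t)@R; W[d==0]=np.nan; return W
E
python3 - <<'E'
from h import *
for n in("scene","top"):
    p,d=read_camera(n); cv2.imwrite(f"pics/{n}.png",p); np.save(f"{n}.npy",d); K,R,t=cam(n); print(n,K[0,0],-R.T@t, R[2])
print(observe()); print(grip_point_offset)
E
```

```text
pics
scene 384.10525904564275 [1.26552392 0.27696517 1.0343374 ] [-0.57624903 -0.158313   -0.80179427]
top 396.2866129492201 [0.49007536 0.06494819 1.45547972] [ 3.81699316e-02 -2.55380193e-04 -9.99271230e-01]
{'time_s': 0.1, 'qpos': array([ 1.17579450e+00,  3.26871800e-01, -1.93475000e-01,  1.05198092e+00,
        3.20244606e-05,  1.43660159e+00]), 'qvel': array([-0.00061759, -0.00052758,  0.00178656,  0.00104755, -0.00090924,
        0.00059079]), 'joint_torque': array([ 1.26192532e-03, -4.44240904e+01,  2.63038069e+01,  7.94422202e-03,
       -9.42350266e-05,  1.20733955e-05]), 'ee_pos': array([0.14160311, 0.53093442, 0.23058239]), 'eef_rot': array([[-9.66182099e-01,  2.57859980e-01, -6.18854290e-04],
       [ 2.57860615e-01,  9.66181112e-01, -1.40114776e-03],
       [ 2.36625393e-04, -1.51334203e-03, -9.99998827e-01]]), 'contact_force': array([0.05296263, 0.29079946, 0.06827559]), 'wrist_torque': array([-0.00594745,  0.01125838,  0.0261366 ]), 'gripper_force': 0.0, 'opening': 0.08536691004591329}
0.0187
```

View pics/scene.png

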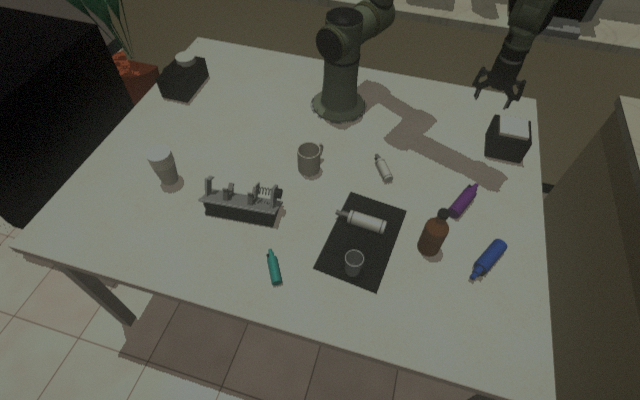

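View pics/top.png

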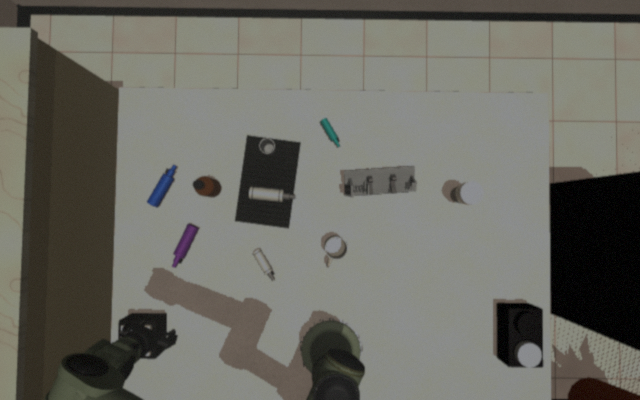

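The scene view shows the white cartridge on the mat at about (365,222), creamer (354,262), dock (242,205). In the top view the cartridge is at (272,195) with its neck to the right (-y), and the dock is at (378,180) with its spring on the left (+y). I'll get positions and zoomed crops next.

```bash
python3 - <<'E'
from h import *
T=cv2.imread("pics/top.png"); S=cv2.imread("pics/scene.png")
W=cloud("top",np.load("top.npy")); V=cloud("scene",np.load("scene.npy"))
r=lambda a:np.round(a,3)
# table height check
print("table",r(np.nanmedian(W[260:300,400:450,2])))
print("mat",[(r(W[y,x])) for x,y in((248,137),(299,142),(288,226),(236,220))])
for n,(x0,x1,y0,y1,lo,hi) in dict(cart=(240,305,180,210,.012,.06),creamer=(255,280,135,158,.03,.1),cups=(445,490,175,210,.1,.16),syrup=(190,225,170,200,.03,.2),mug=(315,355,230,270,.05,.12)).items():
    p=W[y0:y1,x0:x1].reshape(-1,3); p=p[(p[:,2]>lo)&(p[:,2]<hi)]; print(n,len(p),r(p.min(0)),r(p.max(0)),r(np.median(p,0)))
    if n=="cart":
        q=p[p[:,2]>.035]; c=q.mean(0); e=np.linalg.svd(q-c,full_matrices=0)[2][0]; s=(q-c)@e; print(r(c),r(e),r(s.min()),r(s.max()))
a=cv2.resize(T[120:235,225:305],None,fx=5,fy=5,interpolation=2)
b=cv2.resize(T[155:205,330:425],None,fx=4,fy=4,interpolation=2)
c=cv2.resize(S[195:245,325:395],None,fx=5,fy=5,interpolation=2)
d=cv2.resize(S[170:230,190:290],None,fx=4,fy=4,interpolation=2)
o=np.zeros((600,800,3),np.uint8)
def put(m,x,y): o[y:y+m.shape[0],x:x+m.shape[1]]=m
put(a,0,0);put(b,410,0);put(c,410,205);put(d,0,0) if 0 else None
m=cv2.resize(d,(340,204)); put(m,410,396-0-0+0) if 0 else None
put(cv2.resize(S[172:228,195:290],None,fx=4,fy=2.5)[:140],410,458)
cv2.imwrite("pics/crop1.png",np.clip(o*1.8,0,255).astype(np.uint8))
D=W[155:205,330:425]
np.set_printoptions(linewidth=220)
q=D.reshape(-1,3);q=q[q[:,2]>.03]; print(r(q.min(0)),r(q.max(0)))
E
```

```text
table -0.0
mat [array([0.772, 0.313, 0.003]), array([0.756, 0.124, 0.004]), array([0.447, 0.16 , 0.005]), array([0.466, 0.35 , 0.01 ])]
cart 494 [0.536 0.138 0.012] [0.588 0.333 0.056] [0.559 0.227 0.042]
[0.561 0.234 0.044] [-0.066 -0.998 -0.024] -0.065 0.09
creamer 129 [0.702 0.208 0.031] [0.756 0.262 0.086] [0.736 0.24  0.072]
cups 506 [ 0.531 -0.5    0.1  ] [ 0.608 -0.419  0.142] [ 0.568 -0.454  0.134]
syrup 432 [0.549 0.407 0.031] [0.616 0.47  0.194] [0.579 0.428 0.129]
mug 159 [ 0.306 -0.049  0.05 ] [0.415 0.029 0.1  ] [ 0.362 -0.003  0.091]
[ 0.551 -0.287  0.03 ] [ 0.665 -0.037  0.114]
```

View pics/crop1.png

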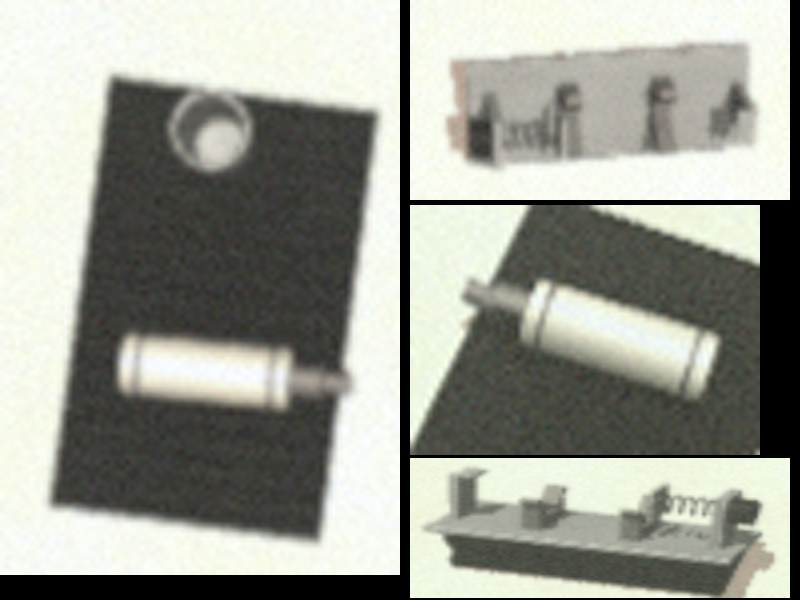

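The crop shows the cartridge's barrel centred near (208,372) of the mat panel, with the neck to the right (-y). The key isn't visible, so it must point mostly down. The mat is yawed about -7°, and all sizes and heights match. I'll move over it and look with the wrist camera.

```bash
python3 -m creep '[[[0.036,-0.032,-0.002,0,0,-8.2,0.08],[0.036,-0.032,-0.002,0,0,-8.2,0.08],[0.036,-0.032,-0.002,0,0,-8.2,0.08],[0.036,-0.032,-0.002,0,0,-8.2,0.08],[0.036,-0.032,-0.002,0,0,-8.2,0.08]]]'; python3 -m creep '[[[0.036,-0.032,-0.002,0,0,-8.2,0.08],[0.036,-0.032,-0.002,0,0,-8.2,0.08],[0.036,-0.032,-0.002,0,0,-8.2,0.08],[0.036,-0.032,-0.002,0,0,-8.2,0.08],[0.036,-0.032,-0.002,0,0,-8.2,0.08]]]'
cat >> h.py <<'E'
def wrist():
    o=observe(); p,d=read_camera("wrist"); i=camera_info("wrist"); K=np.array(i["intrinsics"]); T=np.array(i["T_tool_cam"])
    v,u=np.mgrid[:p.shape[0],:p.shape[1]]; x=(u-K[0,2])/K[0,0]; y=(v-K[1,2])/K[1,1]; th=np.hypot(x,y)
    s=np.tan(np.minimum(th,1.5))/np.maximum(th,1e-9); P=np.stack([x*s*d,y*s*d,d],-1)
    W=(P@T[:3,:3].T+T[:3,3])@np.array(o["eef_rot"]).T+np.array(o["ee_pos"]); W[d==0]=np.nan; return p,W
E
python3 - <<'E'
from h import *
p,W=wrist(); cv2.imwrite("pics/w1.png",np.clip(p*1.6,0,255).astype(np.uint8)); np.save("w1.npy",W); print(np.round(camera_info("wrist")["T_tool_cam"],3),camera_info("wrist")["intrinsics"])
E
```

```text
time_s: 0.6
ee_pos: [0.3227, 0.3699, 0.221]
eef_rot: [[-0.556, 0.832, -0.0], [0.832, 0.556, -0.0], [-0.0, -0.0, -1.0]]
contact_force: [1.9, 1.1, 1.2]
opening: 0.08
gripper_force: 0.0
time_s: 1.1
ee_pos: [0.5028, 0.2098, 0.2109]
eef_rot: [[0.127, 0.992, -0.001], [0.992, -0.127, 0.0], [-0.0, -0.001, -1.0]]
contact_force: [0.6, 0.7, 0.5]
opening: 0.08
gripper_force: 0.0
[[ 0.    -0.949 -0.314  0.08 ]
 [ 1.     0.     0.001 -0.   ]
 [-0.    -0.314  0.949 -0.143]
 [ 0.     0.     0.     1.   ]] [[309.70691629   0.         321.05347691]
 [  0.         309.70691629 193.61628833]
 [  0.           0.           1.        ]]
```

View pics/w1.png

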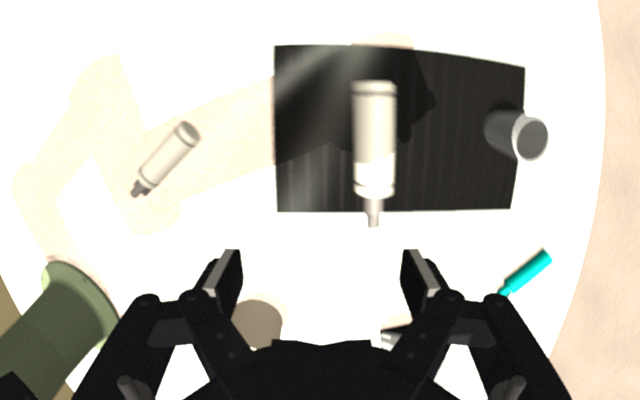

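The wrist view shows the barrel at (373,135) with its neck pointing down to (373,225), and the camera sits on the plain-end side. A half turn of the tool puts the camera on the key side. I'll also refine the cartridge centre and axis from this cloud.

```bash
for i in 1 2 3 4; do python3 -m creep '[[[0.003,0,0,0,0,-8.58,0.08],[0.003,0,0,0,0,-8.58,0.08],[0.003,0,0,0,0,-8.58,0.08],[0.003,0,0,0,0,-8.58,0.08],[0.003,0,0,0,0,-8.58,0.08]]]'|sed -n 2,3p; done
python3 - <<'E'
from h import *
W=np.load("w1.npy"); r=lambda a:np.round(a,4)
q=W[75:215,335:415].reshape(-1,3); q=q[(q[:,2]>.036)&(q[:,2]<.06)]
c=q.mean(0); e=np.linalg.svd((q-c)[:,:2],full_matrices=0)[2][0]; s=(q-c)[:,:2]@e; print(len(q),r(c),r(e),r([s.min(),s.max()]),q[:,2].max(), r(c[:2]+e*(s.min()+s.max())/2))
p,W=wrist(); cv2.imwrite("pics/w2.png",np.clip(p*1.6,0,255).astype(np.uint8)); np.save("w2.npy",W); print(observe()["qpos"])
E
```

```text
ee_pos: [0.5165, 0.2115, 0.2108]
eef_rot: [[0.768, 0.641, -0.001], [0.641, -0.768, -0.0], [-0.001, -0.0, -1.0]]
ee_pos: [0.5411, 0.1338, 0.2109]
eef_rot: [[0.997, 0.075, -0.007], [0.076, -0.995, 0.064], [-0.002, -0.064, -0.998]]
ee_pos: [0.5166, -0.0593, 0.2114]
eef_rot: [[0.926, -0.369, 0.077], [-0.377, -0.903, 0.206], [-0.006, -0.22, -0.976]]
ee_pos: [0.4089, -0.2089, 0.2124]
eef_rot: [[0.634, -0.722, 0.276], [-0.773, -0.588, 0.238], [-0.01, -0.364, -0.931]]
4446 [0.559  0.2377 0.0445] [-0.07   -0.9975] [-0.0625  0.0821] 0.050812731875727185 [0.5583 0.2279]
[-0.89423763  0.13956021 -0.54942462  0.89425595  0.36891185  3.14038243]
```

View pics/w2.png

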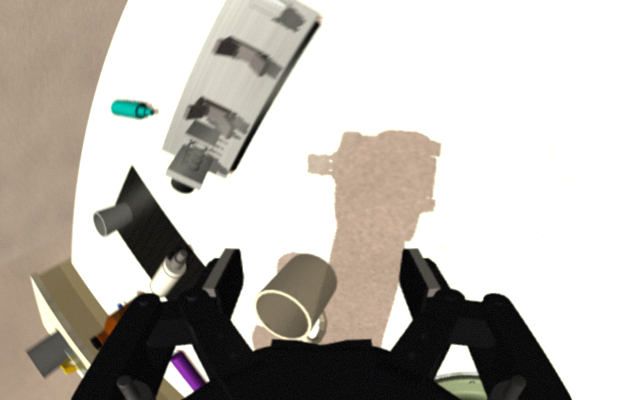

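The half turn in that direction ran joint 6 to its limit and carried the arm off towards the mug. The mug at (297,295) and the rest look undisturbed in this picture. I'll level the tool and unwind the other way.

```bash
python3 -m creep '[[[0,0,0.005,-4.5,5.3,4,0.08],[0,0,0,-4.9,4.9,4,0.08],[0,0,0,-5.2,4.5,4,0.08],[0,0,0,0,0,8,0.08]]]'
```

```text
time_s: 3.6
ee_pos: [0.4044, -0.2135, 0.2178]
eef_rot: [[0.871, -0.491, -0.006], [-0.491, -0.871, 0.021], [-0.015, -0.016, -1.0]]
contact_force: [-0.6, 0.9, -1.0]
opening: 0.0802
gripper_force: 0.0
```

```bash
for i in 1 2 3 4 5 6 7; do python3 -m creep '[[[0.0043,0.0115,-0.0005,0,0,8.4,0.08],[0.0043,0.0115,-0.0005,0,0,8.4,0.08],[0.0043,0.0115,-0.0005,0,0,8.4,0.08],[0.0043,0.0115,-0.0005,0,0,8.4,0.08],[0.0043,0.0115,-0.0005,0,0,8.4,0.08]]]'|sed -n 2,3p; done
python3 - <<'E'
from h import *
p,W=wrist(); cv2.imwrite("pics/w3.png",np.clip(p*1.6,0,255).astype(np.uint8)); np.save("w3.npy",W); print(observe()["qpos"],observe()["time_s"])
E
```

```text
ee_pos: [0.4246, -0.1564, 0.2148]
eef_rot: [[0.976, 0.215, -0.02], [0.216, -0.976, 0.014], [-0.016, -0.018, -1.0]]
ee_pos: [0.446, -0.0989, 0.2123]
eef_rot: [[0.581, 0.813, -0.024], [0.814, -0.581, -0.002], [-0.016, -0.018, -1.0]]
ee_pos: [0.4674, -0.0414, 0.2098]
eef_rot: [[-0.112, 0.994, -0.016], [0.994, 0.112, -0.017], [-0.015, -0.018, -1.0]]
ee_pos: [0.4889, 0.016, 0.2072]
eef_rot: [[-0.748, 0.663, -0.001], [0.663, 0.748, -0.023], [-0.015, -0.018, -1.0]]
ee_pos: [0.5103, 0.0735, 0.2047]
eef_rot: [[-1.0, -0.008, 0.015], [-0.008, 1.0, -0.017], [-0.015, -0.017, -1.0]]
ee_pos: [0.5317, 0.131, 0.2022]
eef_rot: [[-0.738, -0.675, 0.022], [-0.675, 0.738, -0.003], [-0.015, -0.017, -1.0]]
ee_pos: [0.5531, 0.1885, 0.1996]
eef_rot: [[-0.097, -0.995, 0.018], [-0.995, 0.097, 0.013], [-0.015, -0.016, -1.0]]
[ 0.19859713  0.39658106 -0.17279575  0.98032141  0.01099589 -1.28000841] 7.15
```

View pics/w3.png

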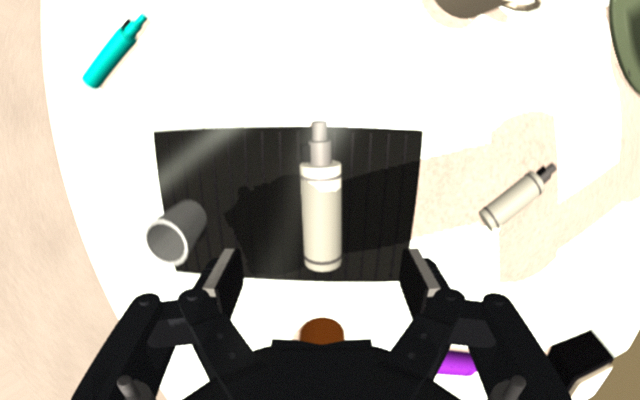

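The picture shows the cartridge upright in the image at (321,215), neck at (320,150), with no key visible, so the key points nearly down. Axis direction is about (-0.08,-0.997) and the centre about (0.559,0.239). Two clouds agree on that. I'll straddle it, then roll towards -x, away from the creamer.

```bash
python3 -m creep '[[[0.001,0.01,-0.036,-0.75,1,1,0.07],[0.001,0.01,-0.036,0,0,0,0.07],[0.001,0.01,-0.036,0,0,0,0.07],[0.0015,0.01,-0.036,0,0,0,0.07],[0.0015,0.0105,-0.02,0,0,0,0.07]]]'; python3 -m creep '[[[0,0,-0.013,0,0,0,0.06],[0,0,-0.013,0,0,0,0.06],[0,0,0,0,0,0,0.06]]]'
python3 - <<'E'
from h import *
p,W=wrist(); cv2.imwrite("pics/w4.png",np.clip(p*1.3,0,255).astype(np.uint8)); np.save("w4.npy",W)
E
```

```text
time_s: 7.65
ee_pos: [0.5571, 0.2378, 0.0327]
eef_rot: [[-0.088, -0.996, -0.003], [-0.996, 0.088, -0.001], [0.001, 0.003, -1.0]]
contact_force: [-0.1, 0.0, 0.7]
opening: 0.07
gripper_force: 0.0
time_s: 7.95
ee_pos: [0.5585, 0.2373, 0.0088]
eef_rot: [[-0.087, -0.996, -0.001], [-0.996, 0.087, -0.0], [0.0, 0.001, -1.0]]
contact_force: [-0.3, 0.4, -0.7]
opening: 0.0598
gripper_force: 0.0
```

View pics/w4.png

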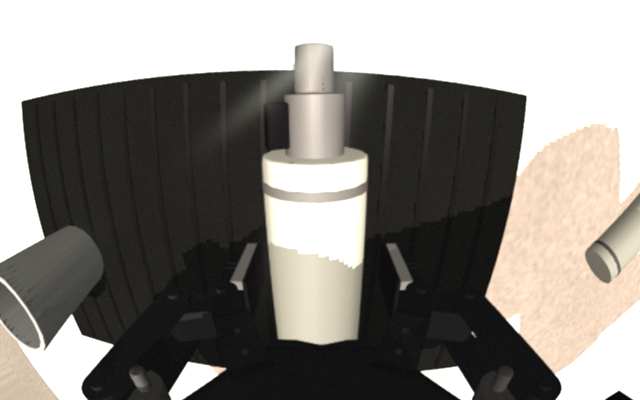

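The key is visible at (277,125), on the left of the neck, so towards +x and low. Next I'll compute its angle.

```bash
cat >> h.py <<'E'
def key(W,u0,u1,v0,v1,c,e=np.array([-.087,-.996,0])):
    # section coords: s toward +x across, z up, relative to axis (c=(x,y) centre, height .026)
    n=np.array([-e[1],e[0],0]); P=W[v0:v1,u0:u1].reshape(-1,3)-np.array([c[0],c[1],.026]); return P@n,P[:,2],P@e
E
python3 - <<'E'
from h import *
W=np.load("w4.npy"); np.set_printoptions(linewidth=200,suppress=True)
c=(.5585,.2385); 
for v in (112,120,128,136):
    s,z,a=key(W,262,292,v,v+1,c); print(v,np.round(np.stack([s,z,a])[:,::2]*1000,0))
s,z,a=key(W,250,385,150,335,c); m=z>.0; print(np.percentile(a[m]*1e3,[0.5,50]),'barrel s',np.round(np.percentile(s[z>.004]*1e3,[1,50,99]),1),np.round(z.max()*1e3,1))
s,z,a=key(W,285,345,97,150,c); m=(z>.0)&(a>.06); print('neck s',np.round(np.percentile(s[m]*1e3,[1,99]),1),np.round(z[m].max()*1e3,1))
s,z,a=key(W,295,335,48,90,c); m=(z>-.01)&(a>.08); print('nub s',np.round(np.percentile(s[m]*1e3,[1,99]),1),np.round(z[m].max()*1e3,1), np.round(a[m].max()*1e3))
E
```

```text
112 [[ 28.  22.  20.  19.  19.  18.  17.  16.  16.  15.  14.  14.  13.  12.  11.]
 [-22.   6.  10.  11.  11.   9.   9.  10.   9.  10.   8.   9.   7.   7.   8.]
 [ 75.  76.  76.  76.  76.  76.  76.  76.  76.  76.  76.  76.  76.  76.  76.]]
120 [[ 28.  27.  21.  20.  19.  18.  17.  17.  16.  15.  15.  14.  13.  12.  11.]
 [-21. -21.   9.  10.  10.  10.   9.   9.  10.   9.   8.   7.   8.   8.   8.]
 [ 71.  71.  73.  73.  73.  73.  73.  73.  73.  73.  73.  73.  73.  73.  73.]]
128 [[ 28.  22.  21.  20.  19.  18.  17.  17.  16.  15.  15.  14.  13.  12.  11.]
 [-20.   6.   8.  10.  11.  10.  10.   9.  10.  10.   9.   8.   8.   8.   9.]
 [ 67.  70.  70.  70.  70.  70.  70.  70.  70.  70.  70.  70.  70.  70.  70.]]
136 [[ 28.  27.  21.  20.  19.  18.  17.  17.  16.  15.  15.  14.  13.  13.  12.]
 [-22. -21.   8.  11.  10.  10.  11.  10.   9.   9.   9.   9.   8.   6.   8.]
 [ 63.  63.  67.  67.  67.  67.  67.  67.  67.  67.  67.  67.  67.  67.  67.]]
[-25.14553365  27.89972771] barrel s [-18.2   2.3  29.8] nan
neck s [-9.  13.4] 14.2
nub s [-5.   9.8] 10.0 101.0
```

The key is about 76° from up towards +x, from both its top-face slope and its tip corner. Rolling towards -x raises it, by about 29 mm, and the barrel is 2.3 mm towards +x of the tool. I'll roll most of the way, then look.

```bash
python3 -m creep '[[[-0.004,0.0003,0,0,0,0,0.06],[-0.005,0.0004,0,0,0,0,0.06],[-0.005,0.0004,0,0,0,0,0.06],[-0.005,0.0004,0,0,0,0,0.06],[-0.005,0.0005,0,0,0,0,0.06]]]'; python3 -m creep '[[[-0.002,0.0002,0,0,0,0,0.06],[0.001,0,0,0,0,0,0.06],[0,0,0,0,0,0,0.06]]]'
python3 - <<'E'
from h import *
p,W=wrist(); cv2.imwrite("pics/w5.png",np.clip(p*1.6,0,255).astype(np.uint8)); np.save("w5.npy",W)
E
```

```text
time_s: 8.5
ee_pos: [0.5351, 0.2401, 0.0104]
eef_rot: [[-0.087, -0.996, 0.002], [-0.996, 0.087, 0.001], [-0.001, -0.002, -1.0]]
contact_force: [0.3, -0.3, 0.6]
opening: 0.0603
gripper_force: 0.0
time_s: 8.8
ee_pos: [0.5349, 0.2403, 0.0102]
eef_rot: [[-0.087, -0.996, 0.002], [-0.996, 0.087, 0.001], [-0.001, -0.002, -1.0]]
contact_force: [-0.2, -0.3, 0.8]
opening: 0.0602
gripper_force: 0.0
```

View pics/w5.png

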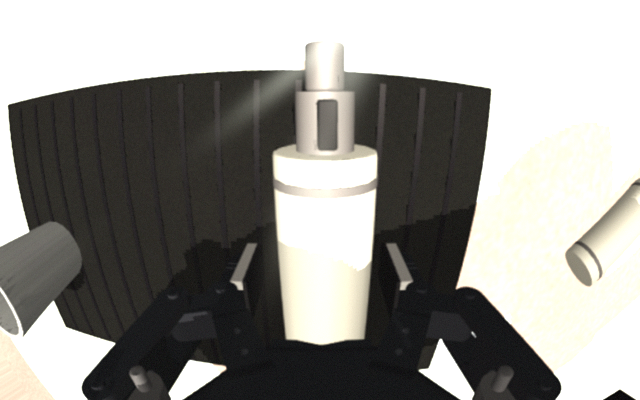

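The key now stands almost up: top at (327,123), neck centre about (325,120). The barrel coasted slightly ahead of the finger. I'll measure the residual angle.

```bash
python3 - <<'E'
from h import *
W=np.load("w5.npy"); p=cv2.imread("pics/w5.png"); np.set_printoptions(linewidth=220,suppress=True)
c=(.5349,.2403)
for v in (108,116,124,132,140):
    s,z,a=key(W,290,362,v,v+1,c); print(v,np.round(np.stack([s,z])[:,::2]*1000,0), p[v,312:344:2,1])
for nm,(u0,u1,v0,v1,lo) in dict(barrel=(260,390,155,230,.008),neck=(285,365,97,147,.0),nub=(300,350,48,88,.0)).items():
    s,z,a=key(W,u0,u1,v0,v1,c); m=z>lo; print(nm,np.round(np.percentile(s[m]*1e3,[1,99]),1),np.round(np.nanmax(z)*1e3,1))
E
```

```text
108 [[ 15.  nan  13.  10.   9.   8.   7.   6.   5.   4.   4.   3.   2.   1.   1.  -0.  -1.  -1.  -2.  -3.  -3.  -4.  -5.  -5.  -7.  -7.  -8.  -9. -10. -11. -11. -12. -13. -17. -18. -19.]
 [-22.  nan -21.   4.   6.   7.   9.  10.  10.  11.  12.  11.  12.  12.  21.  20.  21.  21.  20.  21.  21.  20.  20.  20.  10.  11.   9.  10.  10.   9.   8.   7.   5. -20. -22. -21.]] [219 230 190  72 102 113 112 118 121 121 121 121 113 190 211 204]
116 [[ 15.  13.  12.  10.   9.   8.   7.   6.   5.   4.   4.   3.   2.   2.   1.  -0.  -1.  -1.  -2.  -3.  -3.  -4.  -5.  -6.  -7.  -7.  -8.  -9. -10. -11. -11. -12. -13. -17. -18. -19.]
 [-21. -20. -20.   4.   6.   8.   9.   8.  10.  11.  12.  12.  12.  12.  19.  21.  20.  21.  21.  22.  21.  21.  20.  19.  12.  11.  10.  10.   9.   9.   8.   7.   4. -21. -21. -22.]] [219 230 196  75 104 112 116 113 113 118 118 115 104 187 212 204]
124 [[ 15.  14.  13.  10.   9.   8.   7.   6.   5.   5.   4.   3.   2.   2.   1.  -0.  -1.  -1.  -2.  -3.  -3.  -4.  -5.  -6.  -7.  -7.  -8.  -9. -10. -11. -11. -12. -13. -17. -18. -19.]
 [-21. -22. -21.   5.   7.   8.   9.   
[... 455 characters left out ...]
 12.  12.  12.  19.  21.  21.  20.  21.  19.  20.  21.  20.  21.  13.  11.  11.   9.  10.   8.   7.   7.   3. -20. -22. -22.]] [216 228 203  99 108 112 116 116 115 113 112 107 102 193 208 203]
140 [[ 15.  14.  13.  10.   9.   8.   7.   6.   5.   5.   4.   3.   2.   2.   1.  -0.  -1.  -1.  -2.  -3.  -3.  -4.  -5.  -6.  -7.  -8.  -8.  -9. -10. -11. -12. -13. -16. -17. -18. -19.]
 [-21. -21. -21.   3.   5.   8.   8.   8.  10.  10.  11.  12.  12.  11.  19.  20.  21.  21.  20.  21.  20.  20.  21.  20.  11.  11.  11.   9.   9.   9.   7.   6. -22. -22. -22. -22.]] [217 216 193 105 113 118 115 116 112 110 107 100  99 190 211 206]
barrel [-22.   17.7] 24.4
neck [-13.3   9.7] 22.7
nub [-9.4  6. ] 10.0
```

The key's top is centred 0.8 mm off the axis at 20 mm radius, so it is within about 3° of up, and the cartridge lies still untouched. I'll dwell briefly, centre the tool, grip and lift.

```bash
python3 -m creep '[[[0,0,0,0,0,0,0.06],[0,0,0,0,0,0,0.06],[0,0,0,0,0,0,0.06],[0,0,0,0,0,0,0.06],[-0.0012,0,-0.003,0,0,0,0.06]]]'; python3 -m creep '[[[0,0,0,0,0,0,0.05],[0,0,0,0,0,0,0.046],[0,0,0,0,0,0,0.03],[0,0,0,0,0,0,0.03],[0,0,0,0,0,0,0.03]]]';python3 -m creep '[[[0,0,0,0,0,0,0.03],[0,0,0.015,0,0,0,0.03],[0,0,0.04,0,0,0,0.03],[0,0,0.04,0,0,0,0.03],[0,0,0.04,0,0,0,0.03]]]'
python3 -m creep '[[[0,0,0.04,0,0,0,0.03],[0,0,0.02,0,0,0,0.03],[0,0,0,0,0,0,0.03]]]'
python3 - <<'E'
from h import *
p,W=wrist(); cv2.imwrite("pics/w6.png",np.clip(p*1.6,0,255).astype(np.uint8)); np.save("w6.npy",W)
o=observe(); R=np.array(o["eef_rot"]); X=np.array(o["ee_pos"])
L=(W-X)@R  # tool coords
np.save("l6.npy",L); np.set_printoptions(linewidth=220,suppress=True)
def st(nm,v0,v1,u0=290,u1=360):
    q=L[v0:v1,u0:u1].reshape(-1,3); q=q[(q[:,2]<.02)&(q[:,2]>-.06)]; print(nm,len(q),np.round(np.percentile(q,1,0)*1e3,1),np.round(np.percentile(q,99,0)*1e3,1))
st('nub',35,88);st('neck/key',95,147);st('barrel',160,225,250,400)
# key top
q=L[100:147,300:350].reshape(-1,3); q=q[q[:,2]<np.nanmin(q[:,2])+.004]; print('key top',np.round(q.min(0)*1e3,1),np.round(q.max(0)*1e3,1))
# dock from top camera
p,d=read_camera("top"); D=cloud("top",d); np.save("dtop.npy",D); cv2.imwrite("pics/top2.png",p)
p,d=read_camera("scene"); np.save("dscene.npy",cloud("scene",d)); cv2.imwrite("pics/scene2.png",p)
E
```

```text
time_s: 9.35
ee_pos: [0.5339, 0.2404, 0.0073]
eef_rot: [[-0.087, -0.996, 0.002], [-0.996, 0.087, 0.001], [-0.001, -0.002, -1.0]]
contact_force: [0.8, -0.7, 0.5]
opening: 0.0602
gripper_force: 0.0
time_s: 9.85
ee_pos: [0.5333, 0.2403, 0.0072]
eef_rot: [[-0.087, -0.996, 0.001], [-0.996, 0.087, 0.001], [-0.001, -0.001, -1.0]]
contact_force: [-1.6, -0.2, 1.4]
opening: 0.0424
gripper_force: 60.8
time_s: 10.35
ee_pos: [0.533, 0.24, 0.1429]
eef_rot: [[-0.087, -0.996, 0.0], [-0.996, 0.087, 0.0], [-0.0, -0.0, -1.0]]
contact_force: [1.1, 0.5, -1.6]
opening: 0.0426
gripper_force: 61.3
time_s: 10.65
ee_pos: [0.5356, 0.2409, 0.2053]
eef_rot: [[-0.087, -0.996, 0.008], [-0.996, 0.087, 0.003], [-0.003, -0.007, -1.0]]
contact_force: [-0.2, -0.4, -1.3]
opening: 0.0425
gripper_force: 61.3
nub 1891 [ 83.7  -9.  -30.5] [101.6   6.5 -22. ]
neck/key 3119 [ 61.6 -12.6 -42.6] [ 80.7  10.4 -23.8]
barrel 6746 [ 32.3 -21.6 -44.3] [ 58.1  19.4 -28.3]
key top [ 63.2  -3.5 -44. ] [ 78.7   3.7 -40.1]
```

The cartridge is held: axis along the tool's x, nub tip about 103 mm ahead, key about 3.5° towards tool +y (allowed for later by tilting 27° in place of 30°). Next I'll locate the dock by fitting its sloping plate in the two fixed clouds.

```bash
cat > dock.py <<'E'
from h import *
A=np.load("dtop.npy")[150:215,325:430].reshape(-1,3); B=np.load("dscene.npy")[165:235,185:295].reshape(-1,3)
r=lambda a:np.round(a,4)
def fit(P,yaw):
    c,s=np.cos(yaw),np.sin(yaw); z=np.array([-.5*c,-.5*s,.866]); x=np.array([.866*c,.866*s,.5]); y=np.cross(z,x); return np.stack([x,y,z],1)
for nm,P in(("top",A),("scene",B)):
    P=P[~np.isnan(P).any(1)&(P[:,2]>.02)&(P[:,0]>.5)&(P[:,0]<.75)&(P[:,1]<0)&(P[:,1]>-.33)]
    best=None; g=np.random.default_rng(0)
    for k in range(3000):
        a=P[g.choice(len(P),3,False)]; n=np.cross(a[1]-a[0],a[2]-a[0]); l=np.linalg.norm(n)
        if l<1e-5: continue
        n/=l; n*=np.sign(n[2])
        if not(.8<n[2]<.93) or n[0]>0: continue
        m=abs((P-a[0])@n)<.003
        if best is None or m.sum()>best.sum(): best=m
    Q=P[best]; c=Q.mean(0); n=np.linalg.svd(Q-c,full_matrices=0)[2][2]; n*=np.sign(n[2]); yaw=np.arctan2(-n[1],-n[0])
    print(nm,len(P),best.sum(),'n',r(n),'tilt',np.degrees(np.arccos(n[2])),'yaw',np.degrees(yaw),'c',r(c))
    F=fit(None,yaw); q=(Q-c)@F; print(' extents',r(np.percentile(q,[.5,99.5],0)))
    np.save(nm+"_P.npy",P)
    for a0 in range(0,1):
        import cv2 as _c
        rect=_c.minAreaRect((q[:,:2]*1000).astype(np.float32)); print(' rect',rect)
E
python3 dock.py
```

```text
top 1827 999 n [-0.4892 -0.0414  0.8712] tilt 29.406226242590673 yaw 4.836732245702137 c [ 0.6184 -0.1674  0.0506]
 extents [[-0.0575 -0.1191 -0.0032]
 [ 0.0422  0.1282  0.0035]]
 rect ((-7.709110260009766, 3.984710693359375), (249.37417602539062, 101.3673095703125), 89.53966522216797)
scene 2067 840 n [-0.4889 -0.0395  0.8715] tilt 29.370130211280156 yaw 4.625253344455111 c [ 0.6246 -0.161   0.0503]
 extents [[-0.0599 -0.1249 -0.004 ]
 [ 0.0402  0.1216  0.0029]]
 rect ((-9.85324478149414, -3.0706710815429688), (101.80457305908203, 250.01431274414062), 0.21613158285617828)
```

```bash
cat > d2.py <<'E'
from h import *
yaw=np.radians(4.9); c,s=np.cos(yaw),np.sin(yaw); z=np.array([-.5*c,-.5*s,.866]); x=np.array([.866*c,.866*s,.5]); y=np.cross(z,x); F=np.stack([x,y,z],1)
r=lambda a:np.round(a,4)
for nm,C,q in(("top",[.6184,-.1674,.0506],[-.0077,.004,0]),("scene",[.6246,-.161,.0503],[-.0098,-.0031,0])):
    seat=np.array(C)+F@(np.array(q)+[0,0,.045]); print(nm,'seat',r(seat))
S=np.array([.5862,-.1640,.085])
for nm in("top","scene"):
    P=(np.load(nm+"_P.npy")-S)@F; P=P[P[:,2]>-.035]*1000
    h=lambda m,t: print(nm,t,m.sum(),'min',np.round(np.percentile(P[m],2,0),1) if m.sum() else '','max',np.round(np.percentile(P[m],98,0),1) if m.sum() else '')
    Y,Z=P[:,1],P[:,2]
    h((Y<-75)&(Z>4),'lip'); h((Y<-75)&(Z>-35),'lipwall'); h((abs(Y+41)<22),'cradle-'); h((abs(Y-41)<22)&(Y<48)&(Z<5),'cradle+'); h((Y>48)&(Y<75)&(Z>2),'plate'); h((Y>90)&(Z>0),'wall')
E
python3 d2.py
```

```text
top seat [ 0.589  -0.1659  0.0857]
scene seat [ 0.594  -0.1667  0.0844]
top lip 51 min [ -12.9 -120.     7.7] max [  18.  -101.4   17.9]
top lipwall 74 min [ -12.8 -119.8  -31. ] max [  19.2 -101.6   17.4]
top cradle- 86 min [-27.  -55.3 -34.4] max [ 29.9 -39.8   0.3]
top cradle+ 74 min [-23.9  26.4 -33.9] max [30.4 47.2  0.8]
top plate 19 min [-13.   48.2   3.5] max [17.7 71.6 13.9]
top wall 101 min [-19.9  90.4   1.7] max [ 26.2 125.3  24.3]
scene lip 32 min [ -13.8 -121.1    4.7] max [  21.2 -101.8   11.5]
scene lipwall 105 min [ -15.3 -120.6  -33.6] max [  21.5 -103.9   11. ]
scene cradle- 105 min [-23.6 -56.9 -34.4] max [ 33.5 -40.5  -6.2]
scene cradle+ 97 min [-21.8  25.2 -34.7] max [34.1 47.7 -0.1]
scene plate 14 min [-4.4 49.   2.2] max [18.2 71.9 11.4]
scene wall 78 min [-16.1  98.    1.1] max [ 28.4 124.7  17. ]
```

The features fix the seat at about (0.589,-0.1705,0.085), yaw 4.9° (lip, cradles and walls all agree on a -7 mm shift along y). I'll carry the cartridge over at height and tilt to 27°.

```bash
python3 -m creep '[[[0.0034,-0.03,0,0,0,5,0.03],[0.0034,-0.042,0,0,0,4.9,0.03],[0.0034,-0.045,0,0.58,-6.73,0,0.03],[0.0034,-0.045,0,0.58,-6.73,0,0.03],[0.0034,-0.045,0,0.58,-6.73,0,0.03]]]'; python3 -m creep '[[[0.0034,-0.045,0,0.58,-6.73,0,0.03],[0.0034,-0.045,-0.003,0,0,0,0.03],[0.0034,-0.045,-0.003,0,0,0,0.03],[0.0034,-0.045,-0.003,0,0,0,0.03],[0.0034,-0.037,-0.003,0,0,0,0.03]]]'; python3 -m creep '[[[0,0,-0.02,0,0,0,0.03],[0,0,-0.02,0,0,0,0.03],[0,0,-0.02,0,0,0,0.03],[0,0,0,0,0,0,0.03]]]'
python3 - <<'E'
from h import *
p,W=wrist(); cv2.imwrite("pics/w7.png",np.clip(p*1.6,0,255).astype(np.uint8)); np.save("w7.npy",W); print(observe()["qpos"])
E
```

```text
time_s: 11.3
ee_pos: [0.5491, 0.0318, 0.1999]
eef_rot: [[0.087, -0.934, 0.348], [-0.996, -0.081, 0.03], [-0.0, -0.349, -0.937]]
contact_force: [0.8, -1.3, -1.0]
opening: 0.0425
gripper_force: 61.5
time_s: 11.8
ee_pos: [0.5657, -0.1856, 0.1876]
eef_rot: [[0.085, -0.889, 0.451], [-0.996, -0.074, 0.041], [-0.003, -0.453, -0.892]]
contact_force: [0.8, 0.6, -1.1]
opening: 0.0425
gripper_force: 61.6
time_s: 12.2
ee_pos: [0.5634, -0.1817, 0.1245]
eef_rot: [[0.086, -0.891, 0.446], [-0.996, -0.074, 0.044], [-0.007, -0.448, -0.894]]
contact_force: [-0.5, 1.2, -1.2]
opening: 0.0426
gripper_force: 61.6
[-0.58449022  0.27667329 -0.6961641   0.22437754  0.28735539 -2.18561239]
```

View pics/w7.png

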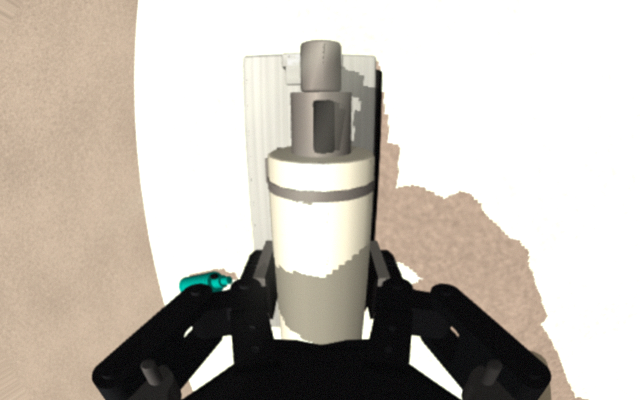

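The nub at (321,65) hangs over the lip, whose left part shows at (290,68). The dock's base edges are at u=246 and u=378. I'll measure the nub against lip and base in this one cloud so that camera bias cancels.

```bash
python3 - <<'E'
from h import *
exec(open("d2.py").read().split("for nm,C")[0].split("from h import *")[1])
W=np.load("w7.npy"); S=np.array([.589,-.1705,.085]); D=(W-S)@F*1000; np.set_printoptions(linewidth=200,suppress=True)
pr=lambda t,q: print(t,len(q),np.round(np.percentile(q,1,0),1),np.round(np.percentile(q,50,0),1),np.round(np.percentile(q,99,0),1))
def box(v0,v1,u0,u1,zl,zh):
    q=D[v0:v1,u0:u1].reshape(-1,3); return q[(q[:,2]>zl)&(q[:,2]<zh)]
pr('nub',box(36,90,290,350,40,90)); pr('neck',box(96,145,285,355,40,66)); pr('barrel',box(160,225,260,385,40,120))
q=box(96,145,290,350,40,130);q=q[q[:,2]>np.percentile(q[:,2],90)-4];pr('keytop',q)
pr('lip',box(45,100,270,385,5,25)); pr('lipR',box(45,100,335,385,2,25))
b=box(56,160,240,385,-55,-38); pr('base',b)
for v in(65,80,110,140): 
    r=D[v,238:385]; m=(r[:,2]>-52)&(r[:,2]<-38); print(v,np.round(r[m][[0,-1]],1))
# plane tilt of base
A=np.c_[b[:,:2],np.ones(len(b))]; print('plane',np.linalg.lstsq(A,b[:,2],rcond=None)[0])
e=box(36,225,250,385,40,120); 
E
```

```text
nub 1966 [  -9.7 -111.1   66.9] [  -1.6 -101.7   73. ] [  5.5 -92.5  75.2]
neck 1 [  9.7 -78.2  65.3] [  9.7 -78.2  65.3] [  9.7 -78.2  65.3]
barrel 6766 [-22.  -67.7  71.8] [ -0.9 -56.7  86.1] [ 18.9 -42.   89.3]
keytop 952 [ -5.6 -88.3  83.6] [ -2.1 -81.2  86.3] [  1.4 -73.8  87.9]
lip 542 [ -17.2 -113.4   12.3] [  10.5 -105.9   14.9] [ 16.1 -95.9  16.6]
lipR 26 [ -17.3 -113.8   13.4] [ -16.7 -110.1   14.5] [ -16.4 -106.4   15.9]
base 7311 [ -55.  -119.3  -54.1] [ 20.9 -84.7 -44.1] [ 48.6 -43.  -42.4]
65 [[  48.6 -114.   -45.3]
 [ -49.6 -113.1  -44.2]]
80 [[  48.5 -102.4  -43.7]
 [ -49.8 -101.5  -44.5]]
110 [[ 48.7 -79.5 -44.8]
 [-50.3 -78.2 -44.9]]
140 [[ 49.2 -56.2 -45.8]
 [-51.8 -53.6 -52. ]]
plane [  0.01980733  -0.01176644 -45.52289414]
```

In this one frame the dock is where I had it, within 1 mm. The cartridge axis is at dock (-1.7, centre y -7.7, z 67) and the key is straight. Next I move down to z = 27 with the centre at y ≈ -12.7.

```bash
python3 -m creep '[[[0.001,-0.005,0,0,0,0,0.03],[0.0068,0.0006,-0.0114,0,0,0,0.03],[0.0068,0.0006,-0.0114,0,0,0,0.03],[0.0067,0.0006,-0.0113,0,0,0,0.03],[0,0,0,0,0,0,0.03]]]'
```

```text
time_s: 12.75
ee_pos: [0.5885, -0.186, 0.0938]
eef_rot: [[0.087, -0.888, 0.452], [-0.996, -0.077, 0.042], [-0.002, -0.453, -0.891]]
contact_force: [-0.4, 0.6, -1.6]
opening: 0.0424
gripper_force: 61.6
```

```bash
python3 -m creep '[[[-0.0039,-0.0003,-0.0023,0,0,0,0.03],[0,0,0,0,0,0,0.03],[0,0,0,0,0,0,0.03]]]' | sed -n 2,4p
cat > rel.py <<'E'
from h import *
import sys
exec(open("d2.py").read().split("for nm,C")[0].split("from h import *")[1])
p,W=wrist(); cv2.imwrite(f"pics/{sys.argv[1]}.png",np.clip(p*1.6,0,255).astype(np.uint8)); S=np.array([.589,-.1705,.085]); D=(W-S)@F*1000
pr=lambda t,q: print(t,len(q),np.round(np.percentile(q,1,0),1),np.round(np.percentile(q,50,0),1),np.round(np.percentile(q,99,0),1)) if len(q) else print(t,0)
L=(W-np.array(observe()["ee_pos"]))@np.array(observe()["eef_rot"])*1000
def box(v0,v1,u0,u1,zl,zh,m=None):
    q=D[v0:v1,u0:u1].reshape(-1,3); l=L[v0:v1,u0:u1,2].ravel(); return q[(l>zl)&(l<zh)]
pr('nub',box(30,90,285,355,-34,-20)); pr('barrel',box(160,225,260,385,-50,-30))
q=box(96,145,290,350,-50,-37);pr('keytop',q)
def dz(v0,v1,u0,u1,zl,zh):
    q=D[v0:v1,u0:u1].reshape(-1,3); return q[(q[:,2]>zl)&(q[:,2]<zh)]
e=D[36:150,230:400]; m=abs(e[...,2]+45)<3; print('base x',np.nanpercentile(e[m][:,0],[.5,99.5]))
q=dz(20,110,255,305,8,19); pr('lipL',q)
E
python3 rel.py w8
```

```text
ee_pos: [0.5846, -0.1873, 0.0939]
eef_rot: [[0.086, -0.887, 0.454], [-0.996, -0.076, 0.04], [-0.001, -0.456, -0.89]]
contact_force: [0.2, -0.4, -1.4]
nub 1945 [  -7.  -118.2   31. ] [   1.  -108.9   36.7] [  8.1 -99.8  38.8]
barrel 6315 [-17.3 -74.9  40.5] [  1.4 -63.9  49.8] [ 19.4 -50.   52.8]
keytop 938 [ -3.2 -95.5  48.1] [  0.3 -88.4  49.9] [  3.9 -80.9  51.4]
base x [-50.00955778  48.82307372]
lipL 500 [   8.7 -113.4   13.6] [  11.8 -106.9   14.9] [ 15.8 -97.1  16.5]
```

```bash
python3 -m creep '[[[0.0012,0,-0.0045,0,0,0,0.03],[0,0,0,0,0,0,0.03]]]' | sed -n 2,4p;  python3 -m creep '[[[-0.0006,0.007,0,0,0,0,0.03],[-0.0006,0.007,0,0,0,0,0.03],[-0.0006,0.007,0,0,0,0,0.03],[-0.0006,0.0065,0,0,0,0,0.03],[0,0,0,0,0,0,0.03]]]';python3 rel.py w9
```

```text
ee_pos: [0.5865, -0.1877, 0.0896]
eef_rot: [[0.086, -0.886, 0.455], [-0.996, -0.077, 0.039], [0.0, -0.456, -0.89]]
contact_force: [-1.0, -0.8, 1.7]
time_s: 13.8
ee_pos: [0.5841, -0.1615, 0.09]
eef_rot: [[0.084, -0.887, 0.454], [-0.996, -0.077, 0.034], [0.005, -0.456, -0.89]]
contact_force: [0.3, -9.1, -0.3]
opening: 0.0424
gripper_force: 61.6
nub 1961 [ -7.3 -92.4  27.2] [  0.4 -83.1  33.1] [  7.7 -73.9  35.3]
barrel 6370 [-17.9 -49.   36.3] [  1.  -37.9  45.9] [ 19.1 -23.9  48.9]
keytop 919 [ -3.5 -69.5  44.5] [ -0.1 -62.4  46.2] [  3.2 -55.   47.5]
base x [-49.87286497  48.83596003]
lipL 398 [   6.6 -106.2   10.6] [  10.4 -100.3   14.8] [ 15.  -95.9  16.6]
```

The plate is pressed: 9.1 N, about 20 mm, and the nub tip at y = -92.5 is clear of the lip edge. I'll add a little more push and lower it.

```bash
python3 -m creep '[[[-0.001,0.0015,-0.0005,0,0,0,0.03],[0.0035,0.0003,-0.0061,0,0,0,0.03],[0.0035,0.0003,-0.0061,0,0,0,0.03],[0.0035,0.0003,-0.0061,0,0,0,0.03],[0,0,0,0,0,0,0.03]]]';python3 rel.py w10
```

```text
time_s: 14.35
ee_pos: [0.5943, -0.16, 0.071]
eef_rot: [[0.083, -0.887, 0.455], [-0.997, -0.076, 0.034], [0.005, -0.456, -0.89]]
contact_force: [1.4, -9.6, -1.8]
opening: 0.0425
gripper_force: 61.8
nub 1960 [ -8.1 -95.8   5.9] [ -0.4 -82.7  11.2] [  7.  -73.3  13.5]
barrel 6299 [-18.4 -48.4  14.9] [  0.3 -37.3  24.2] [ 18.2 -23.5  27.1]
keytop 915 [ -4.3 -69.   23. ] [ -0.8 -61.7  24.3] [  2.5 -54.3  25.8]
base x [-47.52205005  47.64699273]
lipL 546 [  5.8 -99.3   8.1] [  8.1 -84.6  13.5] [ 14.1 -65.8  16.3]
```

```bash
python3 -m creep '[[[0.0011,0.0001,-0.002,0,0,0,0.03],[0.0011,0.0001,-0.002,0,0,0,0.03],[0,0,0,0,0,0,0.03]]]';python3 rel.py w11
```

```text
time_s: 14.7
ee_pos: [0.5964, -0.1599, 0.0682]
eef_rot: [[0.083, -0.886, 0.456], [-0.997, -0.076, 0.033], [0.005, -0.457, -0.889]]
contact_force: [-4.6, -8.0, 6.8]
opening: 0.0422
gripper_force: 62.8
nub 1924 [ -7.6 -91.9   2.2] [ -0.1 -82.7   7.5] [  7.  -73.4   9.7]
barrel 6316 [-18.2 -48.5  11.2] [  0.6 -37.3  20.7] [ 18.5 -23.5  23.6]
keytop 952 [ -4.  -69.7  19.2] [ -0.5 -61.9  20.7] [  2.9 -54.4  22.2]
base x [-46.07312301  47.22258842]
lipL 331 [  6.1 -98.5   8.1] [  8.4 -96.2  13.5] [ 14.2 -65.9  16.2]
```

It is seated on both cradles: 8 N normal force, and the axis is level at z ≈ 1.6. Next I slide towards -y under the lip and release.

```bash
python3 -m creep '[[[0.0003,-0.004,0,0,0,0,0.03],[0.0003,-0.004,0,0,0,0,0.03],[0.0003,-0.0035,0,0,0,0,0.03],[0,0,0,0,0,0,0.03]]]';python3 rel.py w12
```

```text
time_s: 15.15
ee_pos: [0.5968, -0.1643, 0.0681]
eef_rot: [[0.091, -0.885, 0.457], [-0.996, -0.077, 0.049], [-0.008, -0.459, -0.888]]
contact_force: [-5.9, 9.3, 16.1]
opening: 0.0422
gripper_force: 63.5
nub 2162 [-10.  -98.6   1.2] [ -0.4 -88.1   7.6] [  7.3 -78.2  14.4]
barrel 6428 [-18.5 -53.2  10.6] [  0.5 -42.6  20.4] [ 18.8 -28.5  23.4]
keytop 935 [ -4.3 -73.8  18.2] [ -0.5 -66.9  20.6] [  2.8 -59.6  22.1]
base x [-45.61169136  47.00900743]
lipL 615 [   6.  -103.     8.1] [  9.1 -98.4  14.6] [ 14.  -70.9  16.6]
```

```bash
python3 - <<'E'
import cv2
p=cv2.imread("pics/w12.png"); q=cv2.imread("pics/w11.png")
import numpy as np
cv2.imwrite("pics/c12.png",np.hstack([cv2.resize(i[10:200,230:410],None,fx=2.2,fy=2.2,interpolation=2) for i in(q,p)]))
E
```

```text
(no output)
```

View pics/c12.png

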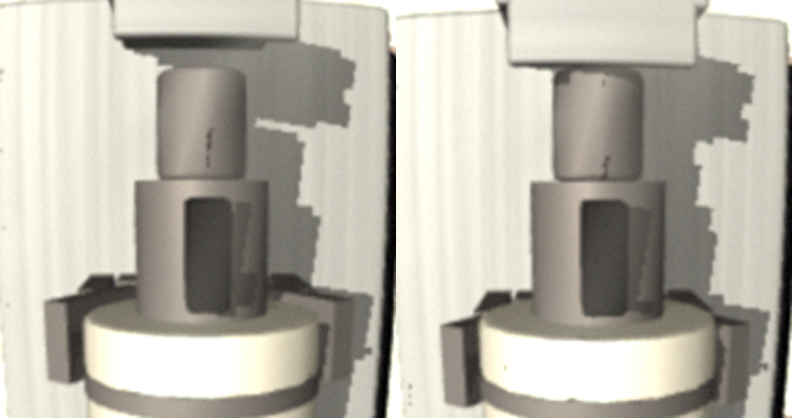

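The picture shows the nub stopped against the front edge of the lip at (600,70), so the cartridge is still 1–2 mm too high. I'll back off +y and press it further down.

```bash
python3 -m creep '[[[-0.0003,0.004,0.0,0,0,0,0.03],[-0.0002,0.003,0,0,0,0,0.03],[0,0,0,0,0,0,0.03]]]'; python3 -m creep '[[[0.0005,0,-0.001,0,0,0,0.03],[0.0005,0,-0.001,0,0,0,0.03],[0,0,0,0,0,0,0.03]]]'; python3 rel.py w13
```

```text
time_s: 15.5
ee_pos: [0.5968, -0.1644, 0.0682]
eef_rot: [[0.082, -0.886, 0.456], [-0.997, -0.076, 0.033], [0.005, -0.457, -0.889]]
contact_force: [-4.2, -9.1, 7.1]
opening: 0.0423
gripper_force: 62.3
time_s: 15.8
ee_pos: [0.597, -0.1644, 0.068]
eef_rot: [[0.082, -0.886, 0.457], [-0.997, -0.075, 0.033], [0.005, -0.458, -0.889]]
contact_force: [-20.8, -8.1, 31.4]
opening: 0.0425
gripper_force: 65.8
nub 2501 [-10.5 -99.    2. ] [ -0.1 -89.8   8. ] [ 11.7 -77.8  15.6]
barrel 6348 [-18.3 -53.   10.9] [  0.7 -41.8  20.5] [ 18.7 -28.1  23.5]
keytop 958 [ -4.2 -73.9  18.8] [ -0.5 -66.5  20.6] [  2.9 -58.9  22.1]
base x [-45.85250666  47.1971812 ]
lipL 611 [   6.1 -102.7    8.1] [  8.9 -98.1  14.6] [ 14.2 -70.4  16.6]
```

Pressing with 37 N gives no descent, so it is fully seated. The sideways resistance may just have been cradle friction under load. I'll unload the downward push and slide again gently.

```bash
python3 -m creep '[[[-0.0008,0,0.0014,0,0,0,0.03],[-0.0004,0,0.0007,0,0,0,0.03],[0,0,0,0,0,0,0.03]]]'|sed -n 2,4p; python3 -m creep '[[[0.0001,-0.001,0,0,0,0,0.03],[0.0001,-0.001,0,0,0,0,0.03],[0,0,0,0,0,0,0.03]]]'; python3 rel.py w14
```

```text
ee_pos: [0.5968, -0.1643, 0.0683]
eef_rot: [[0.083, -0.886, 0.456], [-0.997, -0.076, 0.034], [0.005, -0.458, -0.889]]
contact_force: [-2.7, -8.3, 6.4]
time_s: 16.45
ee_pos: [0.5968, -0.1643, 0.0683]
eef_rot: [[0.085, -0.886, 0.457], [-0.996, -0.076, 0.038], [0.001, -0.458, -0.889]]
contact_force: [-3.0, -2.8, 8.1]
opening: 0.0424
gripper_force: 62.5
nub 2516 [-10.6 -99.1   2.2] [ -0.1 -89.8   8.3] [ 11.1 -77.9  15.5]
barrel 6362 [-18.2 -53.   11.2] [  0.7 -42.   20.8] [ 18.8 -28.   23.7]
keytop 936 [ -4.1 -73.6  19.2] [ -0.4 -66.5  20.9] [  2.9 -59.   22.6]
base x [-45.81994205  47.27891362]
lipL 627 [   6.2 -102.9    8.2] [  9.  -98.1  14.6] [ 14.2 -70.5  16.6]
```

Same hard stop, so the nub really is catching. I'll check the height profile along the axis against the lip to find the pitch error.

```bash
cat > prof.py <<'E'
from h import *
exec(open("d2.py").read().split("for nm,C")[0].split("from h import *")[1])
S=np.array([.589,-.1705,.085]); p,W=wrist(); D=(W-S)@F*1000; o=observe(); print('torque',np.round(o["wrist_torque"],2),'F',np.round(o["contact_force"],1),np.round(o["ee_pos"],4))
from scipy.optimize import least_squares
def cyl(v0,v1,u0,u1,y0,y1,rad,zl,zh):
    q=D[v0:v1,u0:u1].reshape(-1,3); q=q[(q[:,1]>y0)&(q[:,1]<y1)&(q[:,2]>zl)&(q[:,2]<zh)]
    f=lambda t: np.hypot(q[:,0]-t[0],q[:,2]-t[1])-rad
    t=least_squares(f,[0,0],loss='soft_l1',f_scale=.5).x; return len(q),np.round([q[:,1].mean(),*t],2)
sh=np.nanpercentile(D[150:230,300:340,1],1)
print('nub',cyl(20,95,280,360,-93,-80,8,3,11)); print('barrel near neck',cyl(150,230,250,390,-54,-42,22,8,26)); print('barrel far',cyl(190,300,250,390,-36,-22,22,8,26))
q=D[20:100,230:400].reshape(-1,3); m=(q[:,1]<-98)&(q[:,1]>-111)&(abs(q[:,0])<13)&(q[:,2]>9); print('lip top',np.round(np.median(q[m],0),2),'edge',np.round(np.percentile(q[(q[:,2]>12)&(q[:,2]<18)&(q[:,1]<-85)&(abs(q[:,0])<13)][:,1],[90,97]),1))
b=D[30:150,230:400].reshape(-1,3); b=b[abs(b[:,2]+45)<4]; A=np.c_[b[:,:2],np.ones(len(b))]; print('base',np.round(np.linalg.lstsq(A,b[:,2],rcond=None)[0],4),len(b))
E
python3 prof.py
```

```text
torque [-0.27  0.26 -0.68] F [-4.2 -2.3  8.3] [ 0.5969 -0.1643  0.0683]
nub (1314, array([-86.49,  -0.41,   0.91]))
barrel near neck (3872, array([-48.47,  -0.45,   0.45]))
barrel far (3371, array([-29.19,  -0.44,   0.66]))
lip top [-9.0000e-02 -1.0047e+02  1.5020e+01] edge [-96.3 -96. ]
base [ 5.00000e-04 -8.00000e-04 -4.40491e+01] 13608
```

Corrected for the +1 mm camera bias seen on lip and base, the axis is at z ≈ 0 and level, so the nub clears the lip. The numbers fit plain cradle friction. I'll lift off the load and slide.

```bash
python3 -m creep '[[[-0.0004,0,0.0007,0,0,0,0.03],[0.0001,-0.0015,0,0,0,0,0.03],[0.0002,-0.002,0,0,0,0,0.03],[0,0,0,0,0,0,0.03]]]'; python3 prof.py
```

```text
time_s: 16.95
ee_pos: [0.5969, -0.1676, 0.0683]
eef_rot: [[0.086, -0.886, 0.456], [-0.996, -0.077, 0.039], [0.0, -0.458, -0.889]]
contact_force: [2.0, -2.5, 4.2]
opening: 0.0425
gripper_force: 61.7
torque [-0.35 -0.44 -0.65] F [ 2.5 -4.2  4.1] [ 0.5969 -0.1676  0.0683]
nub (1302, array([-86.56,  -0.48,   0.66]))
barrel near neck (3363, array([-48.11,  -0.52,   0.79]))
barrel far (3256, array([-29.17,  -0.54,   0.64]))
lip top [-8.0000e-02 -1.0213e+02  1.4990e+01] edge [-96.7 -96.1]
base [ 4.00000e-04 -2.00000e-04 -4.40597e+01] 13386
```

It slid 3.3 mm further under the lip. I'll carry on a few more millimetres.

```bash
python3 -m creep '[[[0.0001,-0.002,0,0,0,0,0.03],[0.0002,-0.002,0,0,0,0,0.03],[0.0001,-0.001,0,0,0,0,0.03],[0,0,0,0,0,0,0.03]]]'; python3 prof.py|head -4
```

```text
time_s: 17.4
ee_pos: [0.5971, -0.1697, 0.0682]
eef_rot: [[0.09, -0.885, 0.457], [-0.996, -0.078, 0.046], [-0.005, -0.459, -0.889]]
contact_force: [3.0, 4.9, 7.8]
opening: 0.0421
gripper_force: 62.3
torque [ 0.95 -0.77 -0.16] F [2.6 4.  8.1] [ 0.5971 -0.1697  0.0682]
nub (1129, array([-87.37,  -0.5 ,   0.58]))
barrel near neck (3292, array([-48.17,  -0.58,   0.68]))
barrel far (3183, array([-29.18,  -0.57,   0.52]))
```

The nub tip is about 6 mm under the lip. I'll release now, then check.

```bash
python3 -m creep '[[[0,0,0,0,0,0,0.046],[0,0,0,0,0,0,0.05],[0,0,0,0,0,0,0.06],[0,0,0,0,0,0,0.075],[0,0,0,0,0,0,0.075]]]'; python3 prof.py; python3 rel.py w15
```

```text
time_s: 17.95
ee_pos: [0.5953, -0.1719, 0.0665]
eef_rot: [[0.086, -0.888, 0.452], [-0.996, -0.076, 0.04], [-0.001, -0.454, -0.891]]
contact_force: [-0.0, -1.3, 0.6]
opening: 0.0752
gripper_force: 0.0
torque [-0.05  0.46  0.02] F [-0.2  0.8 -0.4] [ 0.5955 -0.172   0.0667]
nub (870, array([-88.7 ,  -0.87,   1.19]))
barrel near neck (3291, array([-48.16,  -0.82,   1.13]))
barrel far (3181, array([-29.18,  -0.81,   0.95]))
lip top [   0.11 -104.07   15.  ] edge [-96.8 -95.9]
base [ 6.00000e-04 -0.00000e+00 -4.40049e+01] 12520
nub 2176 [ -13.4 -106.6    2.2] [ -2.4 -95.2   9.7] [  9.3 -85.4  15.3]
barrel 6530 [-19.3 -61.3  11. ] [  0.1 -49.9  21.2] [ 18.8 -35.9  24. ]
keytop 1062 [ -4.5 -82.9  19.4] [ -1.  -74.9  21.2] [  2.6 -66.8  22.6]
base x [-48.43496835  44.47425485]
lipL 1648 [   3.8 -110.4    8.3] [   8.3 -101.7   14.7] [ 15.8 -78.5  16.5]
```

View pics/w15.png

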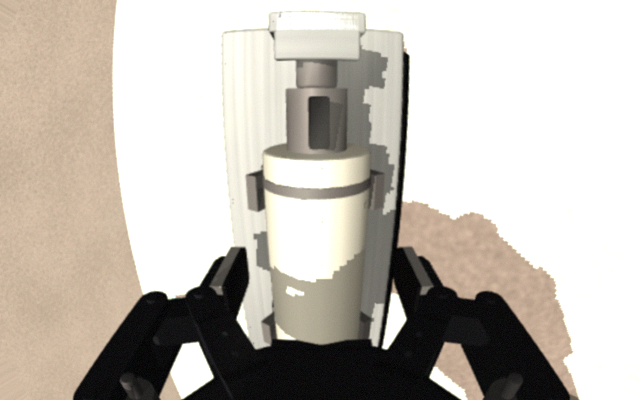

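Home: the nub is under the lip at (317,72), the barrel is in both cradles, and the key at (319,122) is in line with the slope normal. I'll withdraw along the tool axis and verify everything.

```bash
python3 -m creep '[[[-0.0068,-0.0006,0.0134,0,0,0,0.075],[-0.0136,-0.0012,0.0267,0,0,0,0.075],[-0.0136,-0.0012,0.0267,0,0,0,0.075],[-0.0136,-0.0012,0.0267,0,0,0,0.075],[-0.0136,-0.0012,0.0267,0,0,0,0.075]]]'; python3 -m creep '[[[-0.01,0,0.02,0,0,0,0.075],[0,0,0,0,0,0,0.075],[0,0,0,0,0,0,0.075],[0,0,0,0,0,0,0.075],[0,0,0,0,0,0,0.075]]]'
python3 - <<'E'
from h import *
r=lambda a:np.round(a,3)
exec(open("d2.py").read().split("for nm,C")[0].split("from h import *")[1])
p,d=read_camera("top"); W=cloud("top",d)
for n,(x0,x1,y0,y1,lo,hi) in dict(creamer=(255,280,135,158,.03,.1),cups=(445,490,175,210,.1,.16),syrup=(190,225,170,200,.03,.2),mug=(315,355,230,270,.05,.12)).items():
    q=W[y0:y1,x0:x1].reshape(-1,3); q=q[(q[:,2]>lo)&(q[:,2]<hi)]; print(n,len(q),r(np.median(q,0)))
p,W=wrist(); D=(W-np.array([.589,-.1705,.085]))@F*1000; q=D.reshape(-1,3)
k=q[(abs(q[:,1]+73)<6)&(q[:,2]>16)&(q[:,2]<26)&(abs(q[:,0])<15)]; b=q[(abs(q[:,1]+50)<8)&(q[:,2]>12)&(q[:,2]<26)&(abs(q[:,0])<25)]
n=q[(abs(q[:,1]+90)<4)&(q[:,2]>4)&(q[:,2]<11)&(abs(q[:,0])<15)]
print('key',r(np.median(k,0)),len(k),'barrel x',np.percentile(b[:,0],[1,99]),'nub',np.median(n,0),'shoulder/lip',len(n))
E
```

```text
time_s: 18.55
ee_pos: [0.5339, -0.1774, 0.1882]
eef_rot: [[0.086, -0.887, 0.453], [-0.996, -0.077, 0.04], [-0.001, -0.455, -0.89]]
contact_force: [0.6, -0.4, -0.2]
opening: 0.0753
gripper_force: 0.0
time_s: 19.05
ee_pos: [0.5244, -0.1771, 0.206]
eef_rot: [[0.087, -0.888, 0.452], [-0.996, -0.076, 0.041], [-0.002, -0.454, -0.891]]
contact_force: [0.4, -0.1, 0.6]
opening: 0.0748
gripper_force: 0.0
creamer 131 [0.7371 0.2401 0.0709]
cups 508 [ 0.5681 -0.4543  0.1336]
syrup 431 [0.5785 0.4276 0.1281]
mug 161 [ 0.361  -0.0036  0.0899]
key [ -0.8949 -72.7106  21.1143] 126 barrel x [-18.68099058  17.84601051] nub [ -0.17473304 -90.27427189   8.08912954] shoulder/lip 144
```

The cartridge is home with its key straight, and the bystanders have not moved.

```bash
python3 -c "from cell import *; print(job_done())"
```

```text
the job is handed in; nothing more can be done
None
```

Handed in at about 19 s: the cartridge was rolled along the mat to key-up and let lie still, then loaded into the dock with its nub under the lip and its key within about 3° of straight out from the slope; the creamer, cups, bottle and mug have not moved.

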